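# Row up the tins and show the inner lid seated

## Task

Ready the three stock-cube tins for the lid check: slide the two stray tins, without lifting them, onto the empty circles printed on the board, so that all three stand in one even row. Then lower the cap, with the inner lid clipped inside it, over the open tin, press until the inner lid is fully home, and draw the cap alone straight up, leaving the inner lid seated and untouched by the gripper. Finish still holding the cap level above that tin, about 6 cm clear of its mouth, with everything else left where it stood.

Things in the scene. Friction and masses are not known exactly. Their poses are not given: they have to be found in the camera images.
- board: White laminate checking board lying fixed on the table, 300 mm along its x, 370 mm along its y, 5 mm thick; its top is 5 mm above the table. Origin at the centre of its underside; x points away from the robot. Three dark circle outlines 68 mm across are printed on it in a straight row along its y, 105 mm apart.
- mark0 (a point): Centre of the printed circle at the robot's left (+y end of the row), on the board's top.
- mark1 (a point): Centre of the middle printed circle.
- mark2 (a point): Centre of the printed circle at the robot's right (-y end). At the start one of the three tins stands on one circle; the other two tins stand upright on the board, nearer to the robot, each roughly in front of its empty circle.
- tin_open: The open, ribbed steel tin, 56 mm across, 90 mm tall, about 0.4 kg with wrapped stock cubes in it; loose on the board. Its top 6 mm is a neck 53 mm across; the mouth is 45 mm wide, with spring catches just inside that snap round the inner lid's plug. Origin: centre of its underside.
- tin_shut_a: A tin of the same size that already wears its inner lid (flat, 53 mm across, with a small knob; top of the knob 102 mm above the tin's underside), about 0.42 kg, loose. Origin at the centre of its underside.
- tin_shut_b: The other tin that already wears its inner lid; like tin_shut_a.
- cap: White fluted plastic outer cap, 66 mm across, 32 mm tall, skirt down on the table left or right of the board. Skirt 60 mm inside: goes outside the tin with 2 mm to spare all round. A spring clip under its flat top holds the inner lid by the knob and lets go at 1 to 2.5 N. Origin: centre of the skirt's lower edge, z up; 74 mm above the tin's origin when the inner lid is home and the cap still on.
- inner_lid: Metal inner lid, 30 g, hidden in the cap at the start. Tapered plug 13 mm deep (36 mm at the tip, 42 mm above), flange 53 mm, knob on top. Origin: centre of the plug's underside, 3 mm above the cap's origin while clipped, 77 mm above the tin's when home. The plug meets the tin's catches 9 mm before home, takes 2 to 8 N to press in, then holds harder than the cap's clip.
- jar: Bystander: small amber glass jar with a white lid, 62 mm across, 85 mm tall, on the table at the other side of the board from the cap. Origin at the centre of its underside.
- soup_tin_a: Bystander: larger steel food tin, 73 mm across, 108 mm tall, beside the board at the left. Origin at the centre of its underside.
- soup_tin_b: Bystander: the same, beside the board at the right.
- tape_roll: Bystander: roll of brown tape lying flat on the board behind the row, 72 mm across, 24 mm tall. Origin at the centre of its underside.
- marker: Bystander: marker pen lying on the board behind the row, 132 mm long, 16 mm thick. Origin under it, 42 mm from the capped end.
Not all that is in view belongs to the job. Leave any purple look-alike of the cap alone.

How it is judged:
By the outcome, as a careful person would: the job done as asked, in the order asked, and still so for the second after the job is handed in, while the arm keeps its last pose, push and grip.
It also fails if it takes over 54 s, if anything falls off the work surface, if the arm or the gripper's body presses on something with over 40 N, if the wrist force passes 120 N, or if a joint passes its speed limit or range.

## Robot

A 7-joint arm with a two-finger parallel gripper is mounted at the origin on the work surface. World frame = base frame: x ahead of the robot, y to its left, z up, the work surface at z = 0. Lengths are in mm, angles in rad, forces in N, time in s.
With the tool pointing down it reaches from about 350 to 900 mm from the base axis. Payload 8.1 kg.
Tool frame: the origin (TCP) lies midway between the tips of the shut fingers; the grasp point (between the pads) lies 19 mm behind it (bot.pinch_z is the distance from the TCP to the grasp point, in mm); z points along the fingers, y is the direction in which the jaws open and shut (so a half turn about z gives the same grasp; the last joint's range is limited). The gripper opens to 92 mm and grips with 3 to 60 N. Pads are 19 mm wide; open, the fingers measure 130 mm over their backs; the gripper's body (75 mm by 190 mm) begins 47 mm behind the grasp point.
Start: joints at [-1.307, 0.434, 0.025, 1.573, -0.012, 1.134, -0.075], TCP at [224.171, 583.428, 226.742] pointing down, gripper open.
Joint ranges: [-2.62, 2.62], [-0.44, 2.09], [-1.27, 1.32], [0.08, 2.57], [-1.32, 4.46], [0.12, 2], [-2.74, 2.74]. Speed limits (rad/s): [2.22, 2.22, 3.01, 3.01, 3.14, 3.14, 3.14].

## Interface

Orientations are given as a unit quaternion [x, y, z, w].
In Python, from cell import bot gives the robot as it stands. The module is installed in compiled form; this text tells all that it offers.
- The arm moves only by the tool carry_out, never from a script. Its argument "steps" is a list that holds one entry, the list of rows, each a list of 7 numbers: the shift along the tool's x, y, z scaled (see below), then the turn, a rotation vector about the tool's x, y, z scaled (see below), then the gripper's target within -1 to 1 (shut at 1, half-way at 0, fully open at -1). A call has exactly 8 rows; each row is the pose to reach, as a shift and turn from the pose measured when the call began, along the tool's axes at that moment; what a row does not reach only later rows make up. The controller multiplies each number of a shift by 300 mm and each number of a turn by 120 degrees. A row lasts 1/12 s, in which the tool goes at most 41.7 mm and 7.16 degrees, less where a joint would pass 70% of its speed; a pose out of reach is approached as far as the arm can. A call with a number of a shift or a turn outside -1 to 1 is refused whole. A call with a gripper value outside its range is refused whole. The fingers move at their own pace and stop on an object; "squeeze" is the grip in N (left out, the last holds). Time passes only in rows, so rows that repeat a pose let the fingers close, or fill a call up. It gives the time, the measured TCP pose, the force and the opening at its end, in the units of the state.
- bot.read_state(): the state, without advancing time (a new reading comes with each control period).
- bot.grab_frame(name): name is "scene" or "top" or "wrist"; returns a dict with "color" (480x640x3 uint8, red, green, blue), "depth" (480x640 float32, mm along the optical axis (not along the pixel's ray), 0 where there is no reading), "fx", "fy", "cx", "cy" (pixels), "pose" (4x4, takes a point from camera to world coordinates); the wrist camera has in their place "hand_eye" (4x4, takes a point from camera to tool coordinates, whose origin is the TCP and whose axes are the flange's). Camera axes: x right, y down, z forward; pixel columns grow to the right and rows downward; lengths in mm; the calibration is good to about 2 mm. A picture is of the moment at which its call begins: read the wrist's pose just before it.
- bot.finish_job(): hands the job in, once; it reports no verdict.
The state is a dict: "clock": time; "joint_positions": joint angles; "qvel": joint speeds; "effort": joint torques, N m; "ee_pos": TCP position; "eef_rot": TCP orientation; "wrist_force": force on the tool from outside, world axes, zero at the start; "moment": the same for the moment, N m; "grip_width": finger opening in mm.
Only numpy, scipy, OpenCV 4.12 (cv2) and the standard library are available. Lean on these libraries where they do the work, as an engineer would, in place of code of your own. Each camera call takes 0.05 s, during which the arm holds its last target. There are 200 camera calls.

## Working session

There is one attempt and no reset: what is moved stays moved. The work goes in short steps, Python scripts to look and compute and a tool call to move; the robot and the scene stay as the last step left them, time stands still between calls to the robot, and variables do not carry over. Pictures are saved under pics/ and viewed, about 8 in all and at most 12, crops included, and the job is handed in when it is done.

Besides the shell and the picture viewer there is one more tool, called after ">>>" as name(argument=value, ...), one argument or row to a line, values as JSON. carry_out: Moves the arm, as the interface text tells. Its arguments: {"type":"object","properties":{"steps":{"type":"array","items":{"type":"array","items":{"type":"array","items":{"type":"number"}}}},"squeeze":{"type":"number"}},"required":["steps"]}

```bash
mkdir -p pics; cat > h.py <<'E'
import numpy as np, cv2, pickle
from cell import bot
from scipy.spatial.transform import Rotation as R
def snap(n,save=None):
    s=bot.read_state(); f=bot.grab_frame(n)
    if n=='wrist':
        T=np.eye(4);T[:3,:3]=R.from_quat(s['eef_rot']).as_matrix();T[:3,3]=s['ee_pos'];f['pose']=T@f['hand_eye']
    if save: cv2.imwrite(f'pics/{save}.png',f['color'][:,:,::-1]); pickle.dump(f,open(f'pics/{save}.pkl','wb'))
    return f
def cloud(f):
    v,u=np.mgrid[:480,:640]; d=f['depth']
    P=np.stack([(u-f['cx'])/f['fx']*d,(v-f['cy'])/f['fy']*d,d],-1)
    P=P@f['pose'][:3,:3].T+f['pose'][:3,3]; P[d==0]=np.nan; return P
def pix(f,u,v,z):
    r=f['pose'][:3,:3]@np.array([(u-f['cx'])/f['fx'],(v-f['cy'])/f['fy'],1]);o=f['pose'][:3,3]
    return o+r*(z-o[2])/r[2]
def proj(f,p):
    q=np.linalg.inv(f['pose'])@np.append(p,1); return f['cx']+f['fx']*q[0]/q[2], f['cy']+f['fy']*q[1]/q[2]
E
python3 - <<'E'
from h import *
np.set_printoptions(precision=1,suppress=True)
print(bot.read_state(),bot.pinch_z)
for n in('top','scene'):
    f=snap(n,n+'0'); print(n,f['pose'],f['fx'],f['cx'],f['cy'])
f=snap('wrist'); print(f['hand_eye'],f['fx'])
E
```

```text
{'clock': 0.0, 'joint_positions': array([-1.3,  0.4,  0. ,  1.6, -0. ,  1.1, -0.1]), 'qvel': array([ 0., -0.,  0., -0.,  0., -0.,  0.]), 'effort': array([ -0. , -66.8,   1. , -31.4,  -0.1,   0. ,   0. ]), 'ee_pos': array([224. , 582.9, 226. ]), 'eef_rot': array([ 0.2,  1. , -0. , -0. ]), 'wrist_force': array([ 0.9, -0.7,  0.3]), 'moment': array([ 0.,  0., -0.]), 'grip_width': 91.77197018047269} 18.8
top [[  -0.    -1.     0.   483.4]
 [  -1.     0.     0.    15.2]
 [  -0.    -0.    -1.  1036.8]
 [   0.     0.     0.     1. ]] 519.7247689345148 315.5777407652911 247.72137291909027
scene [[  -0.7    0.4   -0.6 1247.4]
 [   0.7    0.4   -0.6  686.3]
 [  -0.    -0.8   -0.5  666.2]
 [   0.     0.     0.     1. ]] 510.9760421294544 320.61807073609066 237.97747114376645
[[   0.    -1.    -0.3   78.3]
 [   1.     0.    -0.     0.2]
 [   0.    -0.3    1.  -158.1]
 [   0.     0.     0.     1. ]] 390.9010310585218
```

View pics/top0.png

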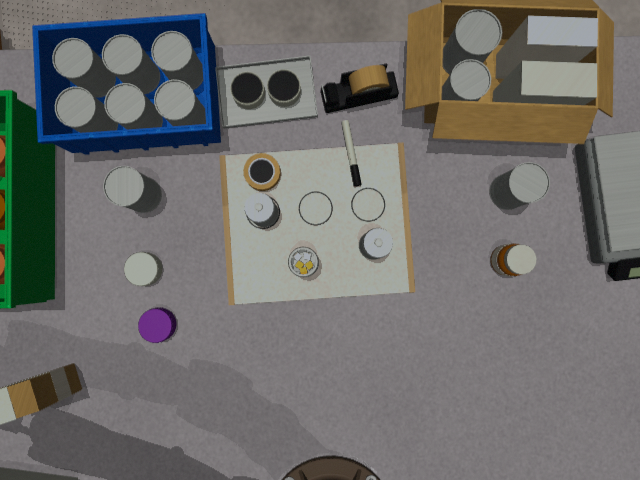

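View pics/scene0.png

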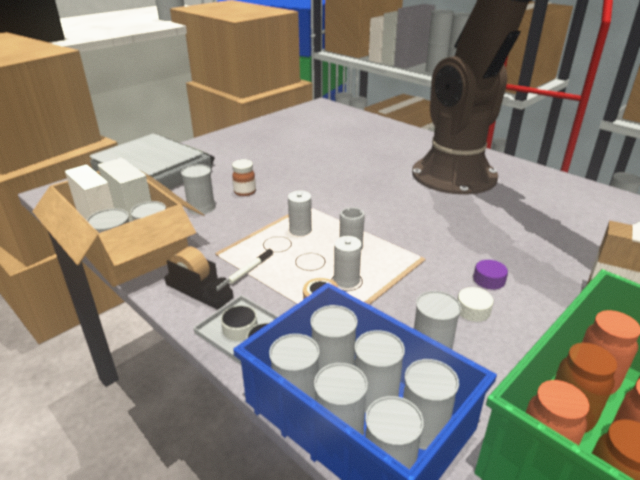

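Top view: cap candidates are the white disc (142,268) and the purple one (157,325). The white one fits "white fluted cap" and purple is the stated look-alike. The jar is at (515,260), so the cap is on the left. The open tin is at (304,262) with cubes visible. The shut tins are at (262,210), already on mark0, and (377,243). The empty circles are at (316,208) and (368,204).

```bash
python3 - <<'E'
from h import *
np.set_printoptions(precision=1,suppress=True)
f=pickle.load(open('pics/top0.pkl','rb'));g=pickle.load(open('pics/scene0.pkl','rb'))
P=cloud(f);Q=cloud(g).reshape(-1,3)
def top(name,u,v,zlo,zhi,r=45,ctr=None):
    c=pix(f,u,v,(zlo+zhi)/2)[:2]
    for lab,C in(('top',P.reshape(-1,3)),('scene',Q)):
        S=C[(np.hypot(C[:,0]-c[0],C[:,1]-c[1])<r)&(C[:,2]>zlo)&(C[:,2]<zhi)]
        if len(S)>5:
            (x,y),rad=cv2.minEnclosingCircle(S[:,:2].astype(np.float32)); print(name,lab,len(S),'circ',x,y,rad,'zmax',np.percentile(S[:,2],[50,95]))
top('open',304,262,85,115);top('a',262,210,85,115);top('b',377,243,85,115)
top('cap',142,268,22,45,50);top('purple',157,325,22,45,50)
# marks: fit ellipses of dark ring pixels in both views
for lab,F,seeds in(('top',f,[(316,208),(368,204)]),('scene',g,[(310,261),(277,243)])):
    gr=cv2.cvtColor(F['color'],cv2.COLOR_RGB2GRAY)
    for u,v in seeds:
        c=pix(F,u,v,5); C=cloud(F);d=np.hypot(C[...,0]-c[0],C[...,1]-c[1])
        m=(d<44)&(d>25)&(gr<cv2.blur(gr,(15,15))-15)&(C[...,2]<12)
        vv,uu=np.nonzero(m); pts=np.array([pix(F,a,b,5)[:2] for a,b in zip(uu,vv)])
        from scipy.optimize import least_squares
        s=least_squares(lambda p:np.hypot(pts[:,0]-p[0],pts[:,1]-p[1])-p[2],[c[0],c[1],34],loss='soft_l1')
        print('mark',lab,s.x,len(pts))
print('board z',P[270:290,330:400,2].mean(), 'table',P[320:340,300:400,2].mean())
a=cv2.resize(f['color'][150:310,100:420],None,fx=2.5,fy=2.5,interpolation=2)
b=cv2.resize(g['color'][200:330,200:520],None,fx=2.5,fy=2.5,interpolation=2)[:200]
cv2.imwrite('pics/crop1.png',a[:,:,::-1])
s=bot.read_state();M=R.from_quat(s['eef_rot']).as_matrix();print(M)
E
```

```text
open top 281 circ 502.5982666015625 42.87443923950195 27.907215118408203 zmax [94.6 98. ]
open scene 292 circ 501.3961181640625 43.87698745727539 29.61039161682129 zmax [93. 99.]
a top 730 circ 602.6349487304688 120.62943267822266 27.884153366088867 zmax [ 98.8 106.6]
a scene 489 circ 603.3048095703125 122.04093933105469 31.11669158935547 zmax [ 99.9 105.5]
b top 733 circ 534.313720703125 -93.75611877441406 27.972702026367188 zmax [ 98.5 106. ]
b scene 330 circ 534.072509765625 -90.74364471435547 29.881431579589844 zmax [ 99.7 105.9]
cap top 959 circ 496.52899169921875 358.73529052734375 33.56949234008789 zmax [32.7 35.8]
cap scene 742 circ 496.2009582519531 360.4330139160156 34.13167190551758 zmax [34.2 36.3]
purple top 970 circ 387.7796325683594 331.7772521972656 33.963382720947266 zmax [32.6 35.9]
purple scene 610 circ 385.5682373046875 333.9819641113281 36.31479263305664 zmax [34.4 36.6]
mark top [610.3  18.5  32.8] 180
mark top [615.5 -86.4  32.7] 183
mark scene [605.7  17.5  32.7] 93
mark scene [611.2 -87.8  32.6] 41
board z nan table nan
[[-0.9  0.4 -0. ]
 [ 0.4  0.9 -0. ]
 [-0.  -0.  -1. ]]
```

View pics/crop1.png

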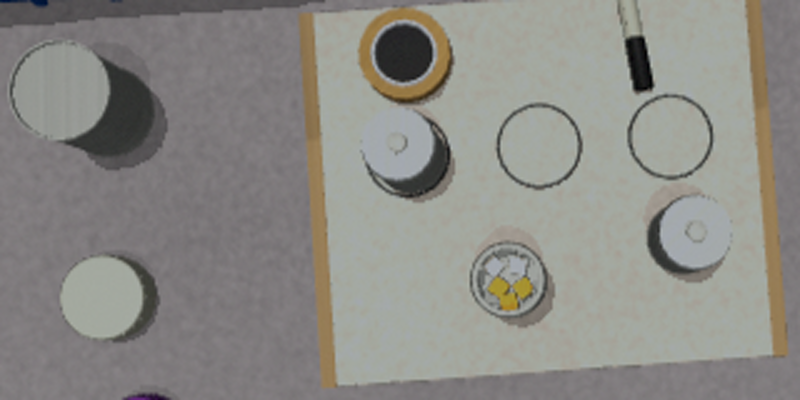

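```bash
cat >> h.py <<'E'
def go(p,yaw=2.8):
    """p world TCP target; yaw deg of tool y from world x, tool down"""
    s=bot.read_state();M=R.from_quat(s['eef_rot']);p=np.array(p,float)
    d=M.inv().apply(p-s['ee_pos']);a=np.radians(yaw);c,n=np.cos(a),np.sin(a)
    T=R.from_matrix(np.array([[-n,c,0],[c,n,0],[0,0,-1]]))
    r=(M.inv()*T).as_rotvec(degrees=True)
    print('pos',s['ee_pos'].round(1),'shift',(d/300).round(4),'turn',(r/120).round(4),'dist',np.linalg.norm(d).round(1),'w',s['grip_width'],'F',s['wrist_force'].round(1),'t',s['clock'],'j',s['joint_positions'].round(2))
E
python3 -c "
from h import *
go([560,20,270])"
```

```text
pos [224.1 583.  226.1] shift [-1.7186 -1.3503 -0.1444] turn [-5.000e-04  4.000e-04  5.515e-01] dist 657.1 w 91.9021246349417 F [-0.4 -0.7  0.3] t 0.15 j [-1.31  0.44  0.03  1.57 -0.01  1.13 -0.08]
```

>>> carry_out(
  steps=[
    [[-0.11,-0.085,-0.03,0,0,0.05,-1],[-0.22,-0.17,-0.06,0,0,0.1,-1],[-0.33,-0.255,-0.09,0,0,0.15,-1],[-0.44,-0.34,-0.12,0,0,0.2,-1],[-0.55,-0.425,-0.14,0,0,0.25,-1],[-0.66,-0.51,-0.14,0,0,0.3,-1],[-0.77,-0.595,-0.14,0,0,0.35,-1],[-0.88,-0.68,-0.14,0,0,0.4,-1]],
  ],
)

```text
clock: 0.82
ee_pos: [395.5, 300.0, 268.6]
eef_rot: [0.569, 0.823, -0.0, 0.0]
wrist_force: [0.9, -0.2, -0.8]
grip_width: 91.6
```

```bash
python3 -c "
from h import *
go([560,20,270])"
```

```text
pos [395.5 300.  268.6] shift [-1.067   0.1831 -0.0042] turn [-0.0002  0.0003  0.1491] dist 324.8 w 91.64113570705487 F [ 0.9 -0.2 -0.8] t 0.8167 j [-1.01  0.19  0.3   1.83 -0.06  1.13 -0.33]
```

>>> carry_out(
  steps=[
    [[-0.13,0.02,0,0,0,0.02,-1],[-0.26,0.04,0,0,0,0.04,-1],[-0.39,0.065,0,0,0,0.065,-1],[-0.52,0.09,0,0,0,0.09,-1],[-0.65,0.11,0,0,0,0.11,-1],[-0.78,0.135,0,0,0,0.13,-1],[-0.9,0.155,0,0,0,0.149,-1],[-1.0,0.175,0,0,0,0.149,-1]],
  ],
)

```text
clock: 1.48
ee_pos: [551.3, 34.9, 268.8]
eef_rot: [0.691, 0.723, -0.0, 0.0]
wrist_force: [-0.0, 1.0, -0.6]
grip_width: 91.5
```

```bash
python3 - <<'E'
from h import *
go([534,-93,150])
f=snap('wrist','w1')
for n,p in dict(m1=(608,18,5),m2=(613,-87,5),open=(502,43,95),b=(534,-93,105),a=(603,121,105)).items(): print(n,np.round(proj(f,p)))
E
```

```text
pos [551.3  34.9 268.8] shift [-0.4229 -0.0768  0.3965] turn [-0.      0.0006 -0.002 ] dist 175.4 w 91.54538964887371 F [-0.   1.  -0.6] t 1.4833 j [-0.57  0.3   0.53  1.72 -0.16  1.17  0.06]
m1 [370. 214.]
m2 [367. 301.]
open [262. 204.]
b [295. 350.]
a [390. 115.]
```

View pics/w1.png

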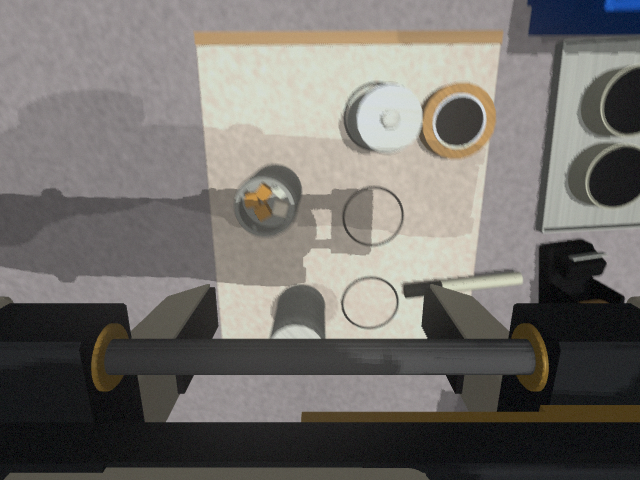

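The wrist view shows both circles at (373,216) and (370,303). It also shows the open tin's rim at about (268,204), shut tin a's knob at (391,119), and the marker tip at (405,290) just beside mark2.

```bash
python3 - <<'E'
from h import *
from scipy.optimize import least_squares
np.set_printoptions(precision=1,suppress=True)
f=pickle.load(open('pics/w1.pkl','rb'));C=cloud(f);gr=cv2.cvtColor(f['color'],cv2.COLOR_RGB2GRAY)
for u,v in((373,216),(370,303)):
    c=pix(f,u,v,5);d=np.hypot(*np.moveaxis(C[...,:2]-c[:2],-1,0))
    m=(d<38)&(d>29)&(gr.astype(int)<cv2.blur(gr,(15,15)).astype(int)-15)
    vv,uu=np.nonzero(m);pts=np.array([pix(f,a,b,5)[:2] for a,b in zip(uu,vv)])
    s=least_squares(lambda p:np.hypot(pts[:,0]-p[0],pts[:,1]-p[1])-p[2],[c[0],c[1],34],loss='soft_l1');print('mark',s.x,len(pts), C[v,u])
print('knob a',pix(f,391,119,107))
Q=C.reshape(-1,3)
for n,c in dict(a=(603,121),open=(502,43)).items():
    S=Q[(np.hypot(Q[:,0]-c[0],Q[:,1]-c[1])<40)&(Q[:,2]>88)];print(n,cv2.minEnclosingCircle(S[:,:2].astype(np.float32)),np.percentile(S[:,2],[50,98]))
E
```

```text
mark [2144949.2 1759204.3 2773607.3] 1184 [611.7  16.3   5.2]
mark [616.5 -89.3  32.8] 510 [617.  -88.7   6.5]
knob a [603.8 118.  107. ]
a ((602.6139526367188, 119.82867431640625), 27.58668327331543) [ 98.1 107.3]
open ((503.1442565917969, 51.574501037597656), 36.35436248779297) [357.6 378.2]
```

>>> carry_out(
  steps=[
    [[-0.1,-0.01,0.05,0,0,0,-1],[-0.2,-0.03,0.12,0,0,0,-1],[-0.3,-0.05,0.2,0,0,0,-1],[-0.36,-0.065,0.28,0,0,0,-1],[-0.4,-0.07,0.32,0,0,0,-1],[-0.421,-0.077,0.36,0,0,-0.002,-1],[-0.421,-0.077,0.39,0,0,-0.002,-1],[-0.421,-0.077,0.39,0,0,-0.002,-1]],
  ],
)

```text
clock: 2.2
ee_pos: [534.8, -98.1, 150.9]
eef_rot: [0.691, 0.723, -0.002, 0.001]
wrist_force: [0.5, 0.6, 0.3]
grip_width: 91.9
```

```bash
python3 - <<'E'
from h import *
go([534,-92,50])
E
```

```text
pos [534.8 -98.1 150.9] shift [ 0.0218 -0.0016  0.3362] turn [-0.0004  0.002  -0.002 ] dist 101.1 w 91.9444386337907 F [0.5 0.6 0.3] t 2.2 j [-0.31  0.41  0.53  1.9  -0.25  0.9   0.39]
```

>>> carry_out(
  steps=[
    [[0.018,-0.001,0.06,0,0.002,-0.002,-1],[0.018,-0.001,0.13,0,0.002,-0.002,-1],[0.018,-0.001,0.2,0,0.002,-0.002,-1],[0.018,-0.001,0.27,0,0.002,-0.002,-1],[0.018,-0.001,0.32,0,0.002,-0.002,-1],[0.018,-0.001,0.34,0,0.002,-0.002,-1],[0.018,-0.001,0.34,0,0.002,-0.002,-1],[0.018,-0.001,0.34,0,0.002,-0.002,-1]],
  ],
)

```text
clock: 2.87
ee_pos: [534.8, -92.5, 49.5]
eef_rot: [0.689, 0.724, -0.0, -0.0]
wrist_force: [0.1, 0.2, 0.9]
grip_width: 91.6
```

```bash
python3 - <<'E'
from h import *
go([616,-88,49])
f=snap('wrist','w2')
E
```

```text
pos [534.8 -92.5  49.5] shift [0.0017 0.271  0.0016] turn [-0.0002 -0.0001  0.0004] dist 81.3 w 91.5977423553701 F [0.1 0.2 0.9] t 2.8667 j [-0.24  0.55  0.44  1.99 -0.36  0.68  0.47]
```

View pics/w2.png

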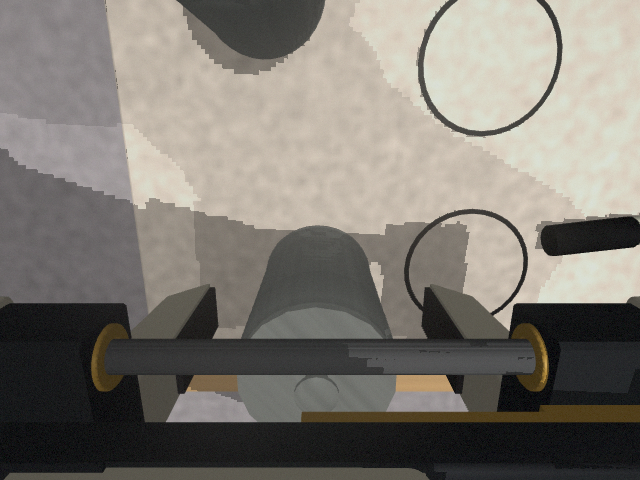

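The tin sits between the fingers: body centre at about u=317, knob top at about (317,386). Close gently.

>>> carry_out(
  steps=[
    [[0,0,0,0,0,0,-0.5],[0,0,0,0,0,0,0],[0,0,0,0,0,0,0.5],[0,0,0,0,0,0,0.8],[0,0,0,0,0,0,1],[0,0,0,0,0,0,1],[0,0,0,0,0,0,1],[0,0,0,0,0,0,1]],
  ],
  squeeze=10,
)

```text
clock: 3.58
ee_pos: [534.8, -92.8, 49.9]
eef_rot: [0.689, 0.724, 0.0, -0.0]
wrist_force: [-2.1, -0.2, 3.3]
grip_width: 56.0
```

```bash
python3 - <<'E'
from h import *
from scipy.optimize import least_squares
np.set_printoptions(precision=1,suppress=True)
go([616,-88,49])
f=snap('wrist','w3');print('knob',pix(f,317,386,107))
gr=cv2.cvtColor(f['color'],cv2.COLOR_RGB2GRAY).astype(int);C=cloud(f)
def ring(u,v,rr=(28,38)):
    c=pix(f,u,v,5);d=np.hypot(*np.moveaxis(C[...,:2]-c[:2],-1,0))
    m=(d<rr[1])&(d>rr[0])&(gr<85)&(C[...,2]<9)
    vv,uu=np.nonzero(m);pts=np.array([pix(f,a,b,5)[:2] for a,b in zip(uu,vv)])
    s=least_squares(lambda p:np.hypot(pts[:,0]-p[0],pts[:,1]-p[1])-33,c[:2],loss='soft_l1');r=np.hypot(*(pts-s.x).T);print(c,s.x,len(pts),np.percentile(r,[5,50,95]))
ring(466,265);ring(490,62)
# tin top flange outline / tin body
t=(C[...,2]>92)&(C[...,2]<104)&(abs(C[...,0]-535)<32)&(abs(C[...,1]+92)<40)
S=C[t];print(len(S),S.min(0),S.max(0))
E
```

```text
pos [534.8 -92.8  49.9] shift [0.  0.3 0. ] turn [ 0. -0.  0.] dist 81.3 w 56.01180403115137 F [-2.1 -0.2  3.3] t 3.5833 j [-0.2  0.6  0.4  2.  -0.4  0.7  0.5]
knob [534.4 -91.1 107. ]
[616.  -85.8   5. ] [615.7 -88. ] 1032 [31.8 32.9 33.9]
[611.1  17.1   5. ] [610.4  17.5] 1456 [31.9 32.8 33.7]
9321 [ 503.  -109.7   92. ] [567.  -67.8 104. ]
```

>>> carry_out(
  steps=[
    [[0,0.02,0.001,0,0,0,1],[0,0.06,0.001,0,0,0,1],[0.001,0.105,0.001,0,0,0,1],[0.002,0.15,0.001,0,0,0,1],[0.003,0.195,0.001,0,0,0,1],[0.0035,0.24,0.001,0,0,0,1],[0.0035,0.262,0.001,0,0,0,1],[0.0035,0.27,0.001,0,0,0,1]],
  ],
)

```text
clock: 4.3
ee_pos: [615.9, -87.7, 49.5]
eef_rot: [0.689, 0.724, -0.0, -0.0]
wrist_force: [-8.5, -0.1, 11.7]
grip_width: 55.6
```

```bash
python3 - <<'E'
from h import *
go([616,-87.8,49.5])
f=snap('wrist','w4');g=snap('top','t4');print(proj(g,[615,-88,50]))
a=f['color'][150:430,150:600]
b=cv2.resize(g['color'][170:270,230:410],(450,250))
cv2.imwrite('pics/c4.png',np.vstack([a,b])[:,:,::-1])
E
```

```text
pos [615.9 -87.7  49.5] shift [-0.0002  0.0004 -0.    ] turn [-0.0005 -0.0001  0.0004] dist 0.1 w 55.556187967576776 F [-8.5 -0.1 11.7] t 4.3 j [-0.24  0.65  0.44  1.78 -0.37  0.79  0.44]
(np.float64(370.78207056259805), np.float64(201.35561585078028))
```

View pics/c4.png

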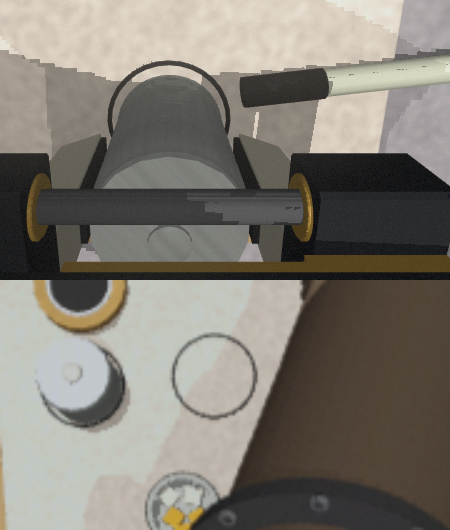

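The crop shows the ring centred on the tin laterally, with its far edge at row 63 and the tin's base edge at row 77. I'll convert that gap to millimetres.

```bash
python3 - <<'E'
from h import *
f=pickle.load(open('pics/w4.pkl','rb'))
print(pix(f,320,212.5,5),pix(f,320,226.5,5))
c=f['color'][195:240,312:328].mean((1,2)).round().astype(int);print(list(enumerate(c,195)))
print([proj(f,[615.7,y,5]) for y in(-54,-60)])
E
```

```text
[614.81823764 -55.02968638   5.        ] [615.20662488 -62.69132434   5.        ]
[(195, np.int64(209)), (196, np.int64(209)), (197, np.int64(209)), (198, np.int64(210)), (199, np.int64(210)), (200, np.int64(210)), (201, np.int64(209)), (202, np.int64(209)), (203, np.int64(208)), (204, np.int64(207)), (205, np.int64(207)), (206, np.int64(206)), (207, np.int64(206)), (208, np.int64(206)), (209, np.int64(206)), (210, np.int64(171)), (211, np.int64(79)), (212, np.int64(68)), (213, np.int64(66)), (214, np.int64(68)), (215, np.int64(118)), (216, np.int64(203)), (217, np.int64(205)), (218, np.int64(204)), (219, np.int64(203)), (220, np.int64(202)), (221, np.int64(202)), (222, np.int64(203)), (223, np.int64(203)), (224, np.int64(204)), (225, np.int64(122)), (226, np.int64(110)), (227, np.int64(100)), (228, np.int64(94)), (229, np.int64(94)), (230, np.int64(100)), (231, np.int64(101)), (232, np.int64(100)), (233, np.int64(100)), (234, np.int64(98)), (235, np.int64(94)), (236, np.int64(89)), (237, np.int64(92)), (238, np.int64(88)), (239, np.int64(87))]
[(np.float64(321.7622298118564), np.float64(210.68283907351793)), (np.float64(321.1784209436154), np.float64(221.67424728861303))]
```

>>> carry_out(
  steps=[
    [[0.003,0,0,0,0,0,1],[0.006,0,0,0,0,0,1],[0.006,0,0,0,0,0,1],[0.006,0,-0.001,0,0,0,0.4],[0.006,0,-0.001,0,0,0,-0.1],[0.006,0,-0.001,0,0,0,-0.6],[0.006,0,-0.001,0,0,0,-1],[0.006,0,-0.001,0,0,0,-1]],
  ],
)

```text
clock: 5.07
ee_pos: [615.9, -85.6, 49.9]
eef_rot: [0.689, 0.724, 0.0, -0.0]
wrist_force: [-0.1, 0.5, -0.9]
grip_width: 71.3
```

```bash
python3 - <<'E'
from h import *
go([503,43,150])
f=snap('wrist','w5')
c=f['color'][195:240,312:328].mean((1,2)).round().astype(int);print(list(zip(range(195,240),c.tolist()))[8:35])
E
```

```text
pos [615.9 -85.6  49.9] shift [ 0.4471 -0.3543 -0.3335] turn [ 0.0001 -0.0002  0.0004] dist 198.3 w 71.28861982571317 F [-0.1  0.5 -0.9] t 5.0667 j [-0.24  0.65  0.44  1.78 -0.37  0.79  0.44]
[(203, 203), (204, 204), (205, 202), (206, 202), (207, 202), (208, 201), (209, 200), (210, 199), (211, 200), (212, 200), (213, 200), (214, 131), (215, 68), (216, 64), (217, 63), (218, 63), (219, 153), (220, 197), (221, 198), (222, 197), (223, 196), (224, 191), (225, 114), (226, 106), (227, 95), (228, 90), (229, 89)]
```

>>> carry_out(
  steps=[
    [[0,0,-0.1,0,0,0,-1],[0,0,-0.22,0,0,0,-1],[0,0,-0.33,0,0,0,-1],[0.06,-0.05,-0.333,0,0,0,-1],[0.16,-0.13,-0.333,0,0,0,-1],[0.26,-0.21,-0.333,0,0,0,-1],[0.36,-0.29,-0.333,0,0,0,-1],[0.44,-0.35,-0.333,0,0,0,-1]],
  ],
)

```text
clock: 5.78
ee_pos: [502.1, 42.9, 149.8]
eef_rot: [0.689, 0.725, 0.0, -0.001]
wrist_force: [0.5, 0.5, 0.2]
grip_width: 91.8
```

```bash
python3 - <<'E'
from h import *
go([503,43.5,50])
E
```

```text
pos [502.1  42.9 149.8] shift [0.0012 0.0033 0.3325] turn [-0.0004 -0.0007  0.0009] dist 99.8 w 91.78102152133592 F [0.5 0.5 0.2] t 5.7833 j [-0.59  0.35  0.52  1.99 -0.23  0.86  0.1 ]
```

>>> carry_out(
  steps=[
    [[0,0.002,0.06,0,0,0,-1],[0,0.002,0.14,0,0,0,-1],[0,0.002,0.22,0,0,0,-1],[0,0.002,0.29,0,0,0,-1],[0,0.002,0.325,0,0,0,-1],[0,0.002,0.333,0,0,0,-0.7],[0,0.002,0.333,0,0,0,-0.4],[0,0.002,0.333,0,0,0,-0.2]],
  ],
)

```text
clock: 6.45
ee_pos: [503.3, 42.9, 50.7]
eef_rot: [0.689, 0.725, 0.001, -0.0]
wrist_force: [-0.4, 0.6, -0.6]
grip_width: 76.2
```

>>> carry_out(
  steps=[
    [[0,0,0,0,0,0,0],[0,0,0,0,0,0,0.2],[0,0,0,0,0,0,0.4],[0,0,0,0,0,0,0.6],[0,0,0,0,0,0,1],[0,0,0,0,0,0,1],[0,0,0,0,0,0,1],[0,0,0,0,0,0,1]],
  ],
  squeeze=10,
)

```text
clock: 7.12
ee_pos: [503.4, 43.1, 51.4]
eef_rot: [0.689, 0.725, 0.001, -0.0]
wrist_force: [-3.3, -0.4, 8.7]
grip_width: 55.9
```

```bash
python3 - <<'E'
from h import *
go([610.4,17.5,49.5])
f=snap('wrist','w6')
c=f['color'][190:300,312:328].mean((1,2)).round().astype(int);print(list(zip(range(190,300),c.tolist())))
E
```

```text
pos [503.4  43.1  51.4] shift [-0.1031  0.3519  0.0062] turn [ 0.0004 -0.001   0.0007] dist 110.0 w 55.87546007232287 F [-3.3 -0.4  8.7] t 7.1167 j [-0.51  0.5   0.43  2.08 -0.35  0.64  0.21]
[(190, 215), (191, 215), (192, 214), (193, 214), (194, 213), (195, 213), (196, 213), (197, 215), (198, 216), (199, 216), (200, 218), (201, 217), (202, 218), (203, 217), (204, 217), (205, 216), (206, 215), (207, 214), (208, 214), (209, 213), (210, 212), (211, 213), (212, 213), (213, 212), (214, 213), (215, 214), (216, 215), (217, 216), (218, 217), (219, 217), (220, 217), (221, 218), (222, 209), (223, 120), (224, 114), (225, 105), (226, 102), (227, 100), (228, 106), (229, 106), (230, 107), (231, 106), (232, 103), (233, 100), (234, 96), (235, 97), (236, 95), (237, 93), (238, 94), (239, 92), (240, 93), (241, 94), (242, 96), (243, 96), (244, 95), (245, 96), (246, 95), (247, 94), (248, 93), (249, 95), (250, 94), (251, 90), (252, 90), (253, 90), (254, 91), (255, 89), (256, 89), (257, 91), (258, 93), (259, 93), (260, 93), (261, 93), (262, 93), (263, 92), (264, 92), (265, 90), (266, 87), (267, 86), (268, 86), (269, 87), (270, 88), (271, 89), (272, 90), (273, 90), (274, 90), (275, 91), (276, 89), (277, 87), (278, 86), (279, 88), (280, 88), (281, 88), (282, 88), (283, 88), (284, 89), (285, 90), (286, 91), (287, 92), (288, 93), (289, 92), (290, 92), (291, 91), (292, 91), (293, 91), (294, 90), (295, 89), (296, 92), (297, 99), (298, 108), (299, 113)]
```

>>> carry_out(
  steps=[
    [[-0.006,0.02,0.002,0,0,0,1],[-0.017,0.06,0.002,0,0,0,1],[-0.031,0.11,0.002,0,0,0,1],[-0.048,0.17,0.002,0,0,0,1],[-0.065,0.23,0.002,0,0,0,1],[-0.081,0.285,0.002,0,0,0,1],[-0.094,0.33,0.002,0,0,0,1],[-0.1,0.352,0.002,0,0,0,1]],
  ],
)

```text
clock: 7.83
ee_pos: [611.5, 18.0, 50.9]
eef_rot: [0.689, 0.725, 0.001, -0.0]
wrist_force: [-5.3, 1.3, 6.7]
grip_width: 55.8
```

```bash
python3 - <<'E'
from h import *
go([610.4,17.5,49.5])
f=snap('wrist','w7')
c=f['color'][190:240,312:328].mean((1,2)).round().astype(int);print(list(zip(range(190,240),c.tolist())))
cv2.imwrite('pics/c7.png',f['color'][100:440,120:600,::-1])
E
```

```text
pos [611.5  18.   50.9] shift [-0.0016 -0.0037  0.0047] turn [ 0.0005 -0.001   0.0006] dist 1.8 w 55.8208649065858 F [-5.3  1.3  6.7] t 7.8333 j [-0.4   0.63  0.43  1.81 -0.36  0.78  0.26]
[(190, 215), (191, 216), (192, 215), (193, 215), (194, 215), (195, 214), (196, 213), (197, 212), (198, 211), (199, 211), (200, 210), (201, 210), (202, 210), (203, 209), (204, 208), (205, 207), (206, 206), (207, 206), (208, 206), (209, 205), (210, 205), (211, 180), (212, 86), (213, 68), (214, 68), (215, 67), (216, 97), (217, 202), (218, 211), (219, 211), (220, 210), (221, 208), (222, 179), (223, 114), (224, 107), (225, 101), (226, 101), (227, 102), (228, 102), (229, 101), (230, 98), (231, 93), (232, 93), (233, 96), (234, 95), (235, 94), (236, 94), (237, 93), (238, 91), (239, 93)]
```

View pics/c7.png

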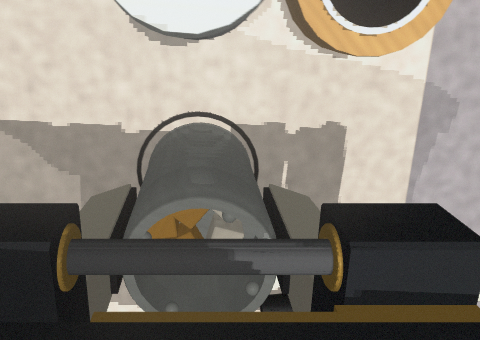

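Gap of 11 px, about 6 mm, so y is right. The tin sits about 1 mm far in x, so I nudge it back and release.

>>> carry_out(
  steps=[
    [[0,-0.002,0.001,0,0,0,1],[0,-0.0035,0.001,0,0,0,1],[0,-0.0035,0.001,0,0,0,1],[0,-0.0035,0,0,0,0,0.4],[0,-0.0035,0,0,0,0,-0.1],[0,-0.0035,0,0,0,0,-0.6],[0,-0.0035,0,0,0,0,-1],[0,-0.0035,0,0,0,0,-1]],
  ],
)

```text
clock: 8.55
ee_pos: [610.5, 17.9, 50.8]
eef_rot: [0.689, 0.725, 0.001, -0.0]
wrist_force: [-0.0, 0.2, 0.8]
grip_width: 71.2
```

>>> carry_out(
  steps=[
    [[0,0,-0.05,0,0,0,-1],[0,0,-0.15,0,0,0,-1],[0,0,-0.28,0,0,0,-1],[0,0,-0.4,0,0,0,-1],[0,0,-0.52,0,0,0,-1],[0.0,0,-0.62,0,0,0,-1],[0.0,0,-0.66,0,0,0,-1],[0,0,-0.66,0,0,0,-1]],
  ],
)

```text
clock: 9.22
ee_pos: [611.9, 17.3, 252.5]
eef_rot: [0.689, 0.725, 0.003, 0.001]
wrist_force: [-0.0, -0.4, -0.6]
grip_width: 91.8
```

```bash
python3 - <<'E'
from h import *
go([496.5,359,140],15)
f=snap('wrist','w8');snap('scene','s8')
cv2.imwrite('pics/c8.png',f['color'][:,100:600,::-1])
E
```

```text
pos [611.9  17.3 252.5] shift [ 1.1558 -0.3301  0.3758] turn [ 0.0034 -0.0009 -0.1012] dist 377.8 w 91.77857022555875 F [-0.  -0.4 -0.6] t 9.2167 j [-0.48  0.42  0.54  1.61 -0.23  1.17  0.15]
```

View pics/c8.png

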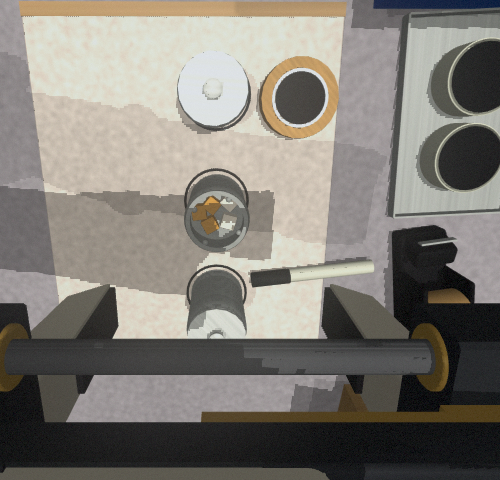

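All three tins stand inside their rings: open (217,215), shut b (217,310), shut a (213,88). Next is the cap, with the jaws turned about 60° so they clear the purple look-alike and the soup tin.

```bash
python3 - <<'E'
from h import *
f=pickle.load(open('pics/top0.pkl','rb'));C=cloud(f).reshape(-1,3)
S=C[(C[:,2]>95)&(C[:,2]<120)&(C[:,1]>330)&(C[:,1]<480)&(C[:,0]>560)&(C[:,0]<720)];print('soup',cv2.minEnclosingCircle(S[:,:2].astype(np.float32)))
go([497,340,190],60)
E
```

```text
soup ((645.9404296875, 363.4815368652344), 37.170772552490234)
pos [610.1  17.6 248.7] shift [ 1.0917 -0.323   0.1977] turn [ 0.001  -0.0007 -0.476 ] dist 346.7 w 91.68469545345118 F [ 0.  -0.   0.5] t 9.3167 j [-0.48  0.42  0.53  1.61 -0.23  1.17  0.15]
```

>>> carry_out(
  steps=[
    [[0.08,-0.02,0,0,0,-0.06,-1],[0.2,-0.06,0,0,0,-0.12,-1],[0.33,-0.1,0.02,0,0,-0.18,-1],[0.46,-0.14,0.05,0,0,-0.24,-1],[0.59,-0.18,0.08,0,0,-0.3,-1],[0.72,-0.22,0.11,0,0,-0.36,-1],[0.85,-0.26,0.14,0,0,-0.42,-1],[0.96,-0.29,0.16,0,0,-0.476,-1]],
  ],
)

```text
clock: 9.98
ee_pos: [505.7, 303.3, 198.6]
eef_rot: [0.255, 0.967, 0.0, -0.001]
wrist_force: [0.1, -0.3, -0.4]
grip_width: 91.6
```

```bash
python3 - <<'E'
from h import *
go([496.5,359,120],60)
f=snap('wrist','w9');C=cloud(f).reshape(-1,3)
S=C[(np.hypot(C[:,0]-497,C[:,1]-359)<50)&(C[:,2]>24)&(C[:,2]<45)];print(len(S),cv2.minEnclosingCircle(S[:,:2].astype(np.float32)),np.percentile(S[:,2],[50,95]))
cv2.imwrite('pics/c9.png',f['color'][:,:,::-1])
E
```

```text
pos [505.7 303.3 198.6] shift [0.1177 0.1466 0.2622] turn [-0.0003 -0.0014  0.0038] dist 96.8 w 91.64431974254903 F [ 0.1 -0.3 -0.4] t 9.9833 j [-0.79  0.4   0.22  1.71 -0.1   1.04  0.52]
4986 ((496.40374755859375, 358.05792236328125), 33.72439956665039) [31.83188666 33.07075284]
```

View pics/c9.png

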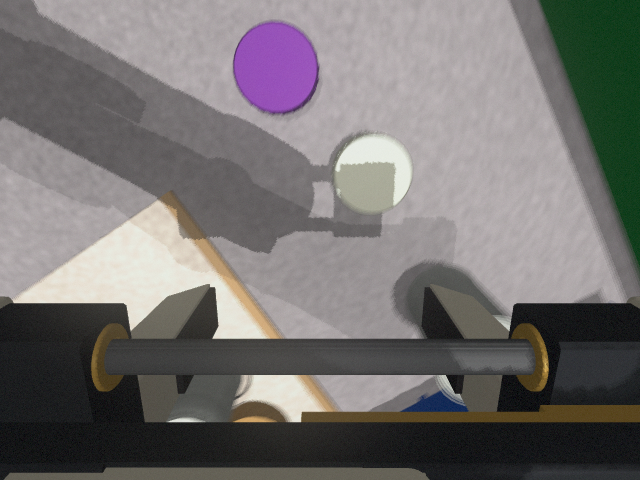

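The white cap is at (373,173) and the purple look-alike at (276,67), well clear. Wrist, top and scene measurements agree on the cap at (496.4,358.5), top about 32–34 mm. Descend.

>>> carry_out(
  steps=[
    [[0.05,0.06,0.02,0,0,0.002,-1],[0.1,0.12,0.07,0,0,0.004,-1],[0.1155,0.144,0.15,0,0,0.004,-1],[0.1155,0.144,0.26,0,0,0.004,-1],[0.1155,0.144,0.36,0,0,0.004,-1],[0.1155,0.144,0.44,0,0,0.004,-1],[0.1155,0.144,0.5,0,0,0.004,-1],[0.1155,0.144,0.53,0,0,0.004,-1]],
  ],
)

```text
clock: 10.7
ee_pos: [489.1, 364.1, 34.5]
eef_rot: [0.251, 0.968, -0.002, -0.005]
wrist_force: [0.2, 0.0, 0.2]
grip_width: 91.7
```

```bash
python3 - <<'E'
from h import *
go([496.4,358.3,6],60)
f=snap('wrist','w10');C=cloud(f).reshape(-1,3)
S=C[(np.hypot(C[:,0]-497,C[:,1]-359)<50)&(C[:,2]>24)&(C[:,2]<45)];print(len(S),cv2.minEnclosingCircle(S[:,:2].astype(np.float32)),np.percentile(S[:,2],[50,95]))
E
```

```text
pos [489.1 364.1  34.5] shift [-0.0315 -0.0046  0.0946] turn [-0.0027 -0.0043  0.0077] dist 29.9 w 91.66203398818524 F [0.2 0.  0.2] t 10.7 j [-0.83  0.63  0.16  1.8  -0.15  0.73  0.48]
11553 ((489.3169250488281, 363.676025390625), 47.74858093261719) [31.85913436 34.07472906]
```

>>> carry_out(
  steps=[
    [[-0.015,-0.003,0,-0.001,-0.002,0.004,-1],[-0.03,-0.0046,0,-0.0027,-0.0043,0.0077,-1],[-0.0315,-0.0046,0,-0.0027,-0.0043,0.0077,-1],[-0.0315,-0.0046,0.02,-0.0027,-0.0043,0.0077,-1],[-0.0315,-0.0046,0.05,-0.0027,-0.0043,0.0077,-1],[-0.0315,-0.0046,0.08,-0.0027,-0.0043,0.0077,-1],[-0.0315,-0.0046,0.0946,-0.0027,-0.0043,0.0077,-1],[-0.0315,-0.0046,0.0946,-0.0027,-0.0043,0.0077,-1]],
  ],
)

```text
clock: 11.42
ee_pos: [495.4, 357.8, 4.2]
eef_rot: [0.259, 0.966, -0.001, -0.001]
wrist_force: [0.1, -0.1, 0.4]
grip_width: 92.1
```

```bash
python3 - <<'E'
from h import *
go([496.4,358.3,6],60)
f=snap('wrist','w11');C=cloud(f)
m=(np.hypot(C[...,0]-497,C[...,1]-359)<50)&(C[...,2]>24)&(C[...,2]<36)
S=C[m];print(len(S),S.min(0),S.max(0))
M=R.from_quat(bot.read_state()['eef_rot']);L=M.inv().apply(S-bot.read_state()['ee_pos']);print(np.percentile(L,[0.5,99.5],axis=0))
E
```

```text
pos [495.4 357.8   4.2] shift [-0.002   0.0032 -0.0061] turn [-0.0012 -0.0005  0.0002] dist 2.2 w 92.05622450928043 F [ 0.1 -0.1  0.4] t 11.4167 j [-0.82  0.67  0.16  1.82 -0.16  0.67  0.48]
16397 [462.67198329 316.22002653  24.00193985] [528.69935213 406.914497    35.97560791]
[[-30.76871067 -46.24067578 -29.68855975]
 [ 32.2293507   48.3378894  -19.60119257]]
```

>>> carry_out(
  steps=[
    [[0,0.003,-0.006,-0.001,-0.0005,0,-0.6],[0,0.003,-0.006,-0.001,-0.0005,0,-0.2],[0,0.003,-0.006,-0.001,-0.0005,0,0],[0,0.003,-0.006,-0.001,-0.0005,0,0.2],[0,0.003,-0.006,-0.001,-0.0005,0,0.5],[0,0.003,-0.006,-0.001,-0.0005,0,1],[0,0.003,-0.006,-0.001,-0.0005,0,1],[0,0.003,-0.006,-0.001,-0.0005,0,1]],
  ],
  squeeze=35,
)

```text
clock: 12.13
ee_pos: [496.3, 358.8, 6.8]
eef_rot: [0.259, 0.966, 0.0, 0.0]
wrist_force: [-0.3, -0.5, 2.3]
grip_width: 65.0
```

```bash
python3 - <<'E'
from h import *
go([496.5,358.3,120],60)
f=snap('wrist');C=cloud(f)
M=R.from_quat(bot.read_state()['eef_rot'])
for lo in(26,):
    m=(np.hypot(C[...,0]-497,C[...,1]-359)<34)&(C[...,2]>lo)&(C[...,2]<38);L=M.inv().apply(C[m]-bot.read_state()['ee_pos']);L=L[abs(L[:,1])<12];print(np.percentile(L,[0.5,50,99.5],axis=0))
E
```

```text
pos [496.3 358.8   6.8] shift [-0.0015 -0.0009 -0.3773] turn [0.0003 0.0002 0.0002] dist 113.2 w 64.99512954054632 F [-0.3 -0.5  2.3] t 12.1333 j [-0.82  0.67  0.16  1.82 -0.16  0.67  0.48]
[[-31.14996094 -11.87434328 -26.37098182]
 [ 11.64240774   0.05332382 -24.92773253]
 [ 32.48175946  11.87427648 -19.92857938]]
```

Gripped at 65 mm. Lift straight up, then carry over.

>>> carry_out(
  steps=[
    [[0,0,-0.03,0,0,0,1],[0,0,-0.1,0,0,0,1],[0,0,-0.2,0,0,0,1],[0,0,-0.31,0,0,0,1],[0,0,-0.42,0,0,0,1],[0,0,-0.53,0,0,0,1],[0,0,-0.6,0,0,0,1],[0,0,-0.63,0,0,0,1]],
  ],
)

```text
clock: 12.85
ee_pos: [497.5, 359.6, 200.0]
eef_rot: [0.259, 0.966, 0.003, 0.002]
wrist_force: [0.3, -0.2, -1.5]
grip_width: 64.6
```

```bash
python3 - <<'E'
from h import *
go([610.4,17.4,200],2.8)
E
```

```text
pos [497.5 359.6 200. ] shift [-0.8962 -0.7997 -0.0026] turn [ 0.003  -0.0005  0.4768] dist 360.3 w 64.59837658808684 F [ 0.3 -0.2 -1.5] t 12.85 j [-0.87  0.44  0.22  1.66 -0.11  1.06  0.43]
```

>>> carry_out(
  steps=[
    [[-0.04,-0.04,-0.003,0,0,0.05,1],[-0.12,-0.11,-0.003,0,0,0.11,1],[-0.22,-0.2,-0.003,0,0,0.17,1],[-0.32,-0.29,-0.003,0,0,0.23,1],[-0.42,-0.38,-0.003,0,0,0.29,1],[-0.52,-0.47,-0.003,0,0,0.35,1],[-0.62,-0.56,-0.003,0,0,0.41,1],[-0.71,-0.64,-0.003,0,0,0.47,1]],
  ],
)

```text
clock: 13.52
ee_pos: [585.7, 83.9, 199.7]
eef_rot: [0.685, 0.728, 0.002, 0.0]
wrist_force: [1.1, -0.1, -0.4]
grip_width: 64.7
```

```bash
python3 - <<'E'
from h import *
go([610.4,17.4,200],2.8)
f=snap('wrist','w12');cv2.imwrite('pics/c12.png',f['color'][:,:,::-1])
E
```

```text
pos [585.7  83.9 199.7] shift [-0.2263  0.0688 -0.0015] turn [ 0.0018 -0.0014  0.0055] dist 71.0 w 64.72971075755665 F [ 1.1 -0.1 -0.4] t 13.5167 j [-0.59  0.43  0.51  1.73 -0.24  1.05  0.06]
```

View pics/c12.png

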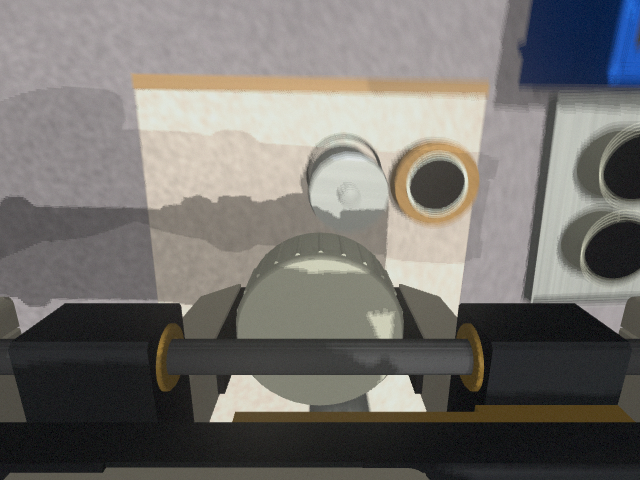

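The cap is held level, its top face centred at about (320,331).

```bash
python3 - <<'E'
from h import *
f=pickle.load(open('pics/w12.pkl','rb'));p=np.array([585.7,83.9,199.7])
c=pix(f,320,331,224.7);print(c-p)
for v in(257,405):print(v,pix(f,320,v,224.7)-p)
C=cloud(f);m=(np.hypot(C[...,0]-p[0],C[...,1]-p[1])<36)&(abs(C[...,2]-224.7)<8)
S=C[m]-p;S=S[abs(S[:,0])<15];print(np.percentile(S,[.5,50,99.5],axis=0))
# tin a from the same view
print('a knob',pix(f,349,194,107))
go([610.4,17.4,140],2.8)
E
```

```text
[ 0.36340992  2.09849984 25.        ]
257 [-1.47544025 31.9868088  25.        ]
405 [  2.44183368 -31.68379125  25.        ]
[[-1.48716543e+01 -3.09427674e+01  1.77423721e+01]
 [-3.08050125e-02  1.20665929e+01  2.49366760e+01]
 [ 1.48323284e+01  3.27134673e+01  2.65212247e+01]]
a knob [603.36759198 119.32265282 107.        ]
pos [587.7  75.  200.2] shift [-0.1948  0.0661  0.2014] turn [ 0.0028  0.0009 -0.003 ] dist 86.4 w 63.837902909852346 F [ 2.2 -8.5  0.6] t 13.5667 j [-0.59  0.43  0.52  1.73 -0.24  1.05  0.06]
```

>>> carry_out(
  steps=[
    [[-0.06,0.02,0,0,0,0,1],[-0.14,0.04,0,0.001,-0.001,0.003,1],[-0.2,0.06,0,0.002,-0.0014,0.0055,1],[-0.225,0.0688,0.02,0.002,-0.0014,0.0055,1],[-0.225,0.0688,0.06,0.002,-0.0014,0.0055,1],[-0.225,0.0688,0.12,0.002,-0.0014,0.0055,1],[-0.225,0.0688,0.17,0.002,-0.0014,0.0055,1],[-0.225,0.0688,0.18,0.002,-0.0014,0.0055,1]],
  ],
)

```text
clock: 14.23
ee_pos: [608.9, 10.8, 142.4]
eef_rot: [0.695, 0.719, -0.003, -0.0]
wrist_force: [-1.1, 1.2, -1.1]
grip_width: 64.3
```

```bash
python3 - <<'E'
from h import *
go([610.4,17.4,104],2.8)
f=snap('scene','s13');g=snap('wrist','w13');u,v=proj(f,[610,18,100]);u,v=int(u),int(v);print(u,v)
b=cv2.resize(f['color'][v-70:v+60,u-80:u+80],None,fx=3.5,fy=3.5,interpolation=2)
cv2.imwrite('pics/c13.png',b[:,:,::-1])
E
```

```text
pos [608.9  10.8 142.4] shift [0.0223 0.0063 0.1279] turn [-0.002   0.0018 -0.0073] dist 39.0 w 64.31789476713911 F [-1.1  1.2 -1.1] t 14.2333 j [-0.45  0.52  0.5   1.74 -0.29  0.96  0.2 ]
308 225
```

View pics/c13.png

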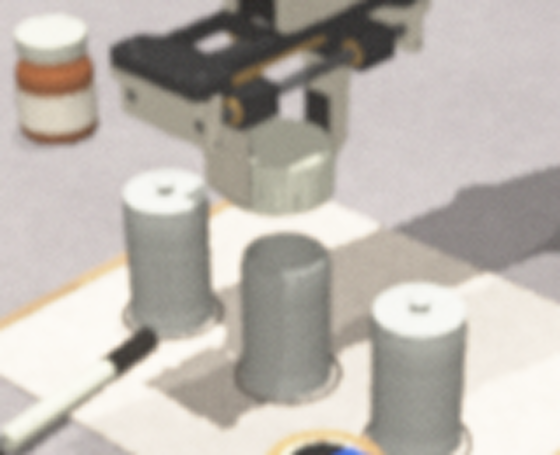

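>>> carry_out(
  steps=[
    [[0.01,0.003,0,-0.001,0.001,-0.004,1],[0.021,0.0063,0,-0.002,0.0018,-0.0073,1],[0.021,0.0063,0.01,-0.002,0.0018,-0.0073,1],[0.021,0.0063,0.04,-0.002,0.0018,-0.0073,1],[0.021,0.0063,0.07,-0.002,0.0018,-0.0073,1],[0.021,0.0063,0.08,-0.002,0.0018,-0.0073,1],[0.021,0.0063,0.08,-0.002,0.0018,-0.0073,1],[0.021,0.0063,0.08,-0.002,0.0018,-0.0073,1]],
  ],
)

```text
clock: 15.0
ee_pos: [611.6, 16.1, 120.3]
eef_rot: [0.69, 0.724, 0.0, 0.001]
wrist_force: [0.1, -0.8, 0.1]
grip_width: 64.7
```

```bash
python3 - <<'E'
from h import *
go([610.4,17.2,104],2.8)
g=snap('wrist','w14');C=cloud(g);p=bot.read_state()['ee_pos']
m=(np.hypot(C[...,0]-p[0],C[...,1]-p[1])<36)&(abs(C[...,2]-p[2]-25)<8)
S=C[m]-p;S=S[abs(S[:,0])<15];print(np.percentile(S,[.5,50,99.5],axis=0))
f=snap('scene','s14')
b=cv2.resize(f['color'][165:285,248:368],(560,560),interpolation=2)
a=cv2.resize(g['color'][200:420,180:460],(280,220))
o=np.zeros((560,800,3),np.uint8);o[:,:560]=b;o[:240,560:]=cv2.resize(a,(240,240));cv2.imwrite('pics/c14.png',o[:,:,::-1])
E
```

```text
pos [611.6  16.1 120.3] shift [ 0.0039 -0.0039  0.0543] turn [ 0.0008  0.0004 -0.0004] dist 16.4 w 64.66016521291988 F [ 0.1 -0.8  0.1] t 15.0 j [-0.44  0.55  0.48  1.76 -0.31  0.91  0.22]
[[-14.82336027 -30.87491673  17.73324881]
 [ -0.08651657  12.0751669   24.56477346]
 [ 14.82208443  32.74731634  26.06735732]]
```

View pics/c14.png

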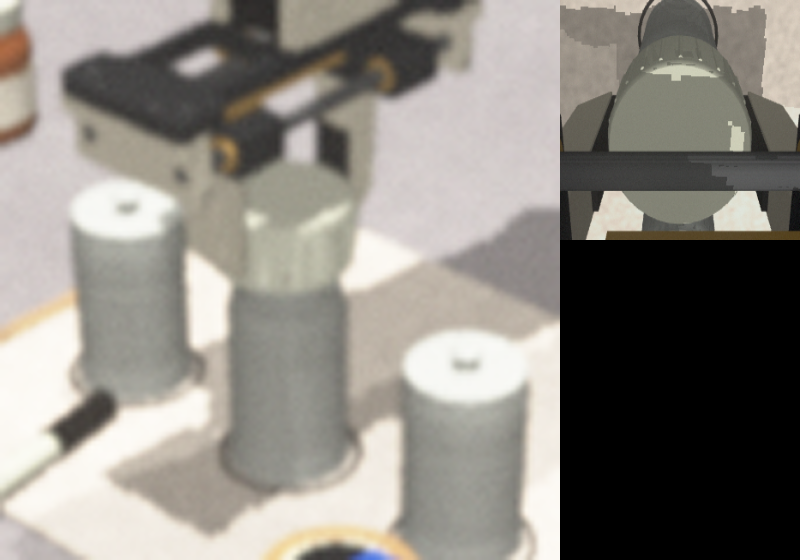

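Scene crop: the cap's right edge is at column 355, which puts its centre near 285 against the tin's 289. That agrees with the measured TCP error of about 1.5 mm. Correct this while lowering to just above the mouth.

>>> carry_out(
  steps=[
    [[0.002,-0.002,0,0.0008,0,0,1],[0.0039,-0.0039,0,0.0008,0,0,1],[0.0039,-0.0039,0.01,0.0008,0,0,1],[0.0039,-0.0039,0.025,0.0008,0,0,1],[0.0039,-0.0039,0.04,0.0008,0,0,1],[0.0039,-0.0039,0.05,0.0008,0,0,1],[0.0039,-0.0039,0.054,0.0008,0,0,1],[0.0039,-0.0039,0.054,0.0008,0,0,1]],
  ],
)

```text
clock: 15.77
ee_pos: [610.6, 17.2, 104.1]
eef_rot: [0.69, 0.724, -0.0, 0.0]
wrist_force: [-0.0, -0.4, -1.3]
grip_width: 64.4
```

```bash
python3 - <<'E'
from h import *
go([610.4,17.2,94.8],2.8)
E
```

```text
pos [610.6  17.2 104.1] shift [ 0.     -0.0005  0.0311] turn [ 0.0002  0.0004 -0.0004] dist 9.3 w 64.36613086404172 F [-0.  -0.4 -1.3] t 15.7667 j [-0.44  0.56  0.47  1.77 -0.32  0.88  0.23]
```

>>> carry_out(
  steps=[
    [[0,0,0.005,0,0,0,1],[0,0,0.01,0,0,0,1],[0,0,0.015,0,0,0,1],[0,0,0.02,0,0,0,1],[0,0,0.025,0,0,0,1],[0,0,0.03,0,0,0,1],[0,0,0.03,0,0,0,1],[0,0,0.03,0,0,0,1]],
  ],
)

```text
clock: 16.43
ee_pos: [610.6, 17.2, 95.1]
eef_rot: [0.69, 0.724, -0.0, 0.0]
wrist_force: [-0.4, 0.1, -0.8]
grip_width: 64.3
```

>>> carry_out(
  steps=[
    [[0,0,0.005,0,0,0,1],[0,0,0.009,0,0,0,1],[0,0,0.013,0,0,0,1],[0,0,0.017,0,0,0,1],[0,0,0.021,0,0,0,1],[0,0,0.025,0,0,0,1],[0,0,0.025,0,0,0,1],[0,0,0.025,0,0,0,1]],
  ],
)

```text
clock: 17.1
ee_pos: [610.2, 17.2, 87.2]
eef_rot: [0.69, 0.724, -0.001, 0.0]
wrist_force: [-0.5, -0.1, -1.9]
grip_width: 64.5
```

>>> carry_out(
  steps=[
    [[0,0,0.003,0,0,0,1],[0,0,0.005,0,0,0,1],[0,0,0.007,0,0,0,1],[0,0,0.009,0,0,0,1],[0,0,0.01,0,0,0,1],[0,0,0.01,0,0,0,1],[0,0,0.01,0,0,0,1],[0,0,0.01,0,0,0,1]],
  ],
)

```text
clock: 17.77
ee_pos: [610.4, 17.2, 85.0]
eef_rot: [0.69, 0.724, -0.0, 0.0]
wrist_force: [-2.2, 0.2, 7.2]
grip_width: 64.4
```

```bash
python3 - <<'E'
from h import *
go([610.4,17.2,85.8],2.8)
g=snap('wrist','w15');C=cloud(g);p=bot.read_state()['ee_pos']
m=(np.hypot(C[...,0]-p[0],C[...,1]-p[1])<25)&(abs(C[...,2]-p[2]-25)<8);print('cap top',np.median(C[...,2][m]))
E
```

```text
pos [610.4  17.2  85. ] shift [-0.     -0.0002 -0.0027] turn [ 0.0001  0.0002 -0.0004] dist 0.8 w 64.35009786253262 F [-2.2  0.2  7.2] t 17.7667 j [-0.43  0.59  0.46  1.79 -0.34  0.84  0.24]
cap top 110.01952603704044
```

>>> carry_out(
  steps=[
    [[0,0,0.003,0,0,0,1],[0,0,0.006,0,0,0,1],[0,0,0.009,0,0,0,1],[0,0,0.011,0,0,0,1],[0,0,0.011,0,0,0,1],[0,0,0.011,0,0,0,1],[0,0,0.011,0,0,0,1],[0,0,0.011,0,0,0,1]],
  ],
)

```text
clock: 18.48
ee_pos: [611.1, 17.2, 84.5]
eef_rot: [0.69, 0.724, 0.001, 0.0]
wrist_force: [-9.2, 0.3, 28.9]
grip_width: 64.5
```

```bash
python3 - <<'E'
from h import *
go([610.4,17.2,85.8],2.8)
g=snap('wrist','w16');C=cloud(g);p=bot.read_state()['ee_pos']
m=(np.hypot(C[...,0]-p[0],C[...,1]-p[1])<25)&(abs(C[...,2]-p[2]-25)<8);print('cap top',np.median(C[...,2][m]))
E
```

```text
pos [611.1  17.2  84.5] shift [ 0.0002 -0.0023 -0.0042] turn [ 0.0011 -0.0004 -0.0005] dist 1.4 w 64.45459160506155 F [-9.2  0.3 28.9] t 18.4833 j [-0.43  0.59  0.46  1.79 -0.34  0.84  0.24]
cap top 109.67081070590692
```

Hard stop at 29 N with the height matching home. Draw straight up to 6 cm above the mouth.

>>> carry_out(
  steps=[
    [[0,-0.001,-0.003,0.0005,0,0,1],[0,-0.0023,-0.007,0.001,0,0,1],[0,-0.0023,-0.012,0.001,0,0,1],[0,-0.0023,-0.018,0.001,0,0,1],[0,-0.0023,-0.026,0.001,0,0,1],[0,-0.0023,-0.036,0.001,0,0,1],[0,-0.0023,-0.05,0.001,0,0,1],[0,-0.0023,-0.06,0.001,0,0,1]],
  ],
)

```text
clock: 19.2
ee_pos: [610.5, 17.0, 103.0]
eef_rot: [0.69, 0.724, 0.0, -0.0]
wrist_force: [-0.5, 1.0, 0.3]
grip_width: 64.5
```

```bash
python3 - <<'E'
from h import *
go([610.4,17.2,161.8],2.8)
E
```

```text
pos [610.5  17.  103. ] shift [ 0.0007 -0.0002 -0.196 ] turn [ 0.0002 -0.0004 -0.0006] dist 58.8 w 64.48897630227118 F [-0.5  1.   0.3] t 19.2 j [-0.43  0.57  0.47  1.78 -0.32  0.88  0.23]
```

>>> carry_out(
  steps=[
    [[0.0007,0,-0.02,0,0,0,1],[0.0007,0,-0.06,0,0,0,1],[0.0007,0,-0.1,0,0,0,1],[0.0007,0,-0.14,0,0,0,1],[0.0007,0,-0.17,0,0,0,1],[0.0007,0,-0.19,0,0,0,1],[0.0007,0,-0.196,0,0,0,1],[0.0007,0,-0.196,0,0,0,1]],
  ],
)

```text
clock: 19.87
ee_pos: [610.7, 17.3, 162.4]
eef_rot: [0.69, 0.724, 0.001, 0.0]
wrist_force: [-0.4, 0.5, -0.6]
grip_width: 64.4
```

>>> carry_out(
  steps=[
    [[0,0,0,0,0,0,1],[0,0,0,0,0,0,1],[0,0,0,0,0,0,1],[0,0,0,0,0,0,1],[0,0,0,0,0,0,1],[0,0,0,0,0,0,1],[0,0,0,0,0,0,1],[0,0,0,0,0,0,1]],
  ],
)

```text
clock: 20.53
ee_pos: [610.7, 17.3, 162.4]
eef_rot: [0.69, 0.724, 0.001, 0.0]
wrist_force: [-0.1, 0.3, -0.8]
grip_width: 64.4
```

```bash
python3 - <<'E'
from h import *
np.set_printoptions(precision=1,suppress=True)
go([610.4,17.2,161.8],2.8)
g=snap('wrist','w17');f=snap('scene','s17');p=bot.read_state()['ee_pos']
C=cloud(g);m=(np.hypot(C[...,0]-p[0],C[...,1]-p[1])<25)&(abs(C[...,2]-p[2]-25)<8);S=C[m];A=np.c_[S[:,:2],np.ones(len(S))];k=np.linalg.lstsq(A,S[:,2],rcond=None)[0];print('cap top',np.median(S[:,2]),'tilt',k[:2])
Q=cloud(f).reshape(-1,3)
for n,c in dict(open=(610.4,17.3),a=(603,120.5),b=(615.7,-88)).items():
    r=np.hypot(Q[:,0]-c[0],Q[:,1]-c[1]);S=Q[(r<36)&(Q[:,2]>70)&(Q[:,2]<120)]
    T=S[S[:,2]>92];print(n,len(T),cv2.minEnclosingCircle(T[:,:2].astype(np.float32)),np.percentile(T[:,2],[5,50,90,99]),'in centre',np.median(Q[(r<15)&(Q[:,2]<120),2]))
    u,v=proj(f,[c[0],c[1],99]);print('  colour',f['color'][int(v)-2:int(v)+5,int(u)-8:int(u)+9].mean((0,1)))
a=pickle.load(open('pics/s14.pkl','rb'))
E
```

```text
pos [610.7  17.3 162.4] shift [-0. -0.  0.] turn [ 0. -0. -0.] dist 0.6 w 64.36351608808923 F [-0.1  0.3 -0.8] t 20.5333 j [-0.5  0.5  0.5  1.7 -0.3  1.   0.2]
cap top 187.37686447836066 tilt [-0.  0.]
open 344 ((608.652587890625, 18.791364669799805), 28.24927520751953) [ 94.  100.  102.  109.9] in centre 100.7174112358204
  colour [153.5 152.7 144.9]
a 395 ((601.7470703125, 122.68299102783203), 28.833370208740234) [ 93.4 100.2 102.2 110.4] in centre 101.0998790970396
  colour [238.9 239.2 234.1]
b 294 ((614.8709716796875, -85.69522094726562), 30.237539291381836) [ 93.5 100.3 102.4 109.9] in centre 101.33265400314394
  colour [239.3 239.6 234.5]
```

The open tin now shows the same lid profile as the other two: flange about 100 mm, knob about 110 mm. The row spacing is even at 103.9 and 104.5 mm. Handing in.

```bash
python3 -c "
from h import *
print(bot.finish_job())"
```

```text
the job is handed in; nothing more can be done
None
```

I've handed the job in at about 20.6 s on the robot's clock, with every step done in order; the system gave no verdict.

**Tins:** I gripped both stray tins lightly and slid them along the board onto the empty circles. The scene camera gives spacings of 103.9 mm and 104.5 mm. The middle tin is within about 0.5 mm of the line between the outer two. The tin already on its circle at the left reads about 2–3 mm from where that circle should be. I left it alone.

**Inner lid:** I lowered the cap over the open tin and pressed to a hard stop at 29 N. The cap then came straight up on its own. The open tin now shows the same height profile as the two shut tins, so the lid reads as fully seated.

**Finish pose:** The gripper holds the cap level about 6 cm above the mouth. Jar, soup tins, tape, marker and purple look-alike were not approached.

**Not fully confirmed:**
- I used all 12 picture views before the final lift, so the last checks rest on depth readings only.
- With the lid home, the cap top read about 1 mm below the height given in the text, which is within calibration.
- The cameras disagreed with each other by 2–5 mm at the marks. I settled the two slid tins using the wrist-camera gap to the printed rings.

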